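# Thread a thermometer probe through clamp collar and lid port and hold it at depth

### The arm

A 6-joint arm with a two-finger parallel gripper is mounted at the origin on the work surface. World frame = base frame: x ahead of the robot, y to its left, z up, the work surface at z = 0. Lengths are in mm, angles in rad, forces in N, time in s.
With the tool pointing down it reaches from about 400 to 825 mm from the base axis. Payload 7 kg.
Tool frame: the origin (TCP) lies at the very end of the fingers, on their centre line; the grasp point (between the pads) lies 19 mm behind it; z points along the fingers, y is the line along which they close (so a half turn about z gives the same grasp; the last joint's range is limited). The gripper opens to 88 mm and grips with 3 to 60 N. Pads are 19 mm wide; open, the fingers measure 130 mm over their backs; the gripper's body (78 mm by 193 mm) begins 47 mm behind the grasp point.
Start: joints at [-0.975, 0.359, 0.012, 0, -1.224, -0.288], TCP at [204.473, -643.262, 226.561] pointing down, gripper open.
Joint ranges: [-3.07, 3.07], [-1.43, 2.12], [-1.02, 1.25], [-3.03, 1.67], [-3.05, -0], [-3.03, 3.03]. Speed limits (rad/s): [2.39, 2.39, 3.01, 3.14, 3.14, 3.14].

### API

Orientations are given as a unit quaternion [x, y, z, w].
In Python, from plant import bot gives the robot as it stands. Calls block until the motion is done:
- bot.move_ptp(position, orientation): joint-space move of the TCP to a pose.
- bot.line_to(position, velocity=150, ori=None): straight line of the TCP; ori=None keeps the orientation; velocity is the mean speed in mm/s.
- bot.move_joints(angles): joint-space move.
- bot.move_gripper(opening, force=None): finger opening in mm; force is the grip in N (None keeps the last); returns when the fingers have stopped.
- bot.pause(seconds).
- bot.solve_ik(position, orientation): joint angles nearest the present ones, or None.
- bot.read_state(): the state.
- bot.camera(name): name is "side" or "top"; returns the picture (420x560x3 uint8, red, green, blue); there is no depth.
- bot.get_calibration(name): a dict with "fx", "fy", "cx", "cy" (pixels), "distortion" ([k1, k2, p1, p2, k3] as OpenCV has them; the pictures are not rectified), "view" (4x4, takes a point from world to camera coordinates). Camera axes: x right, y up, looking along -z (the intrinsics and any distortion apply to the point x, -y, -z); pixel columns grow to the right and rows downward; lengths in mm; the calibration is good to about 2 mm. A picture is of the moment at which its call begins. get_calibration takes no time and is no camera call.
A pose or a line that the arm cannot do raises bot.Unreachable and nothing moves.
- bot.close_job(): hands the job in; it is judged then, once.
The state is a dict: "t": time; "joint_pos": joint angles; "qvel": joint speeds; "tau": joint torques, N m; "tcp_pos": TCP position; "eef_rot": TCP orientation; "contact_force": force on the tool from outside, world axes, zero at the start; "moment": the same for the moment, N m; "width": finger opening in mm; "finger_force": force on a finger pad.
Only numpy, scipy, OpenCV 4.12 (cv2) and the standard library are available. Lean on these libraries where they do the work, as an engineer would, in place of code of your own. Each camera call takes 0.05 s, during which the arm holds its last target. There are 200 camera calls.

### The job

Take the cordless thermometer probe (the one with the thick cylindrical handle) out of the rack and lower it upright through the clamp's collar and on through the port in the vessel lid below it, without forcing it, until its tip hangs about 15 mm above the vessel's inside floor. The thumbscrew is still loose, so finish while holding the probe there, still and clear of the floor, for a colleague to tighten it. Leave the clamp at the height where it is set and leave the other rack pieces, the bottle and the beaker where they are.

Things in the scene. Friction and masses are not known exactly. Their poses are not given: they have to be found in the camera images.
- probe: Cordless thermometer probe, 60 to 115 g, hanging upright in any one of the rack's holes: steel stem 8 mm thick, 135 mm long (last 3 mm chamfered), under a grey round handle 26 mm in diameter, 65 mm tall (lowest 4 mm a neck of 18 mm). Origin on the axis at the handle's underside, the shoulder that sits on the rack plate; z up: handle z = 0 to 65 mm, tip at z = -135 mm. Any yaw grips it.
- probe_tip (a point): Centre of the lower end of the probe's stem, on its axis.
- rack: Fixed aluminium rack: top plate 80 mm (its x) by 220 mm (its y), upper side 145 mm above the bench, on end cheeks and a base plate. Three through holes of 12 mm in a row along its y at -70, 0 and 70 mm, each holding one piece by its shoulder. Origin under its middle, on the bench. Fingers that close across the row (along the rack's x) clear the neighbouring pieces.
- stand: Fixed stand: base plate 200 x 130 x 10 mm with a round glass vessel 92 mm wide, closed by a white lid 98 mm wide, upper side 85 mm above the bench (two stoppered side ports on it reach 98 mm). Origin on the bench, on the common vertical axis of lid port and clamp collar. A steel upright 12 mm thick stands 110 mm from that axis along the stand's +x, top 250 mm above the bench.
- port (a point): Centre of the mouth of the open port, a bushing in the middle of the lid, 95 mm above the bench. Bore 12 mm in diameter and 12 mm long, widening over its top 4 mm to 20 mm at the mouth, over a 14 mm hole through the lid's underside (16 mm below the mouth).
- collar (a point): Centre of the upper mouth of the clamp's collar, straight above the port on the same vertical axis, 130 to 146 mm above the bench. Collar 16 mm long, 26 mm outside; bore 12 mm, widening over the top 4 mm to 20 mm at the mouth; open below. Its thumbscrew sticks out level 32 mm to the stand's -y, its arm runs level to the upright, both below the mouth.
- clamp (a joint): Height setting of the clamp on the upright: m above its middle setting, at which the collar's mouth is 140 mm above the bench. It is stiff (about 60 N to shift) and is to stay as set.
- vessel_floor (a point): Centre of the vessel's inside floor, on the axis of port and collar, 14 mm above the bench.
- dial: Bystander in the rack: dial thermometer with a flat round steel head 45 mm in diameter, top 22 mm above the rack plate, 6 mm stem. Origin at the shoulder on the plate, on its axis.
- retriever: Bystander in the rack: white plastic rod 8 mm in diameter with a knob 18 mm in diameter, top 26 mm above the rack plate. Origin at the shoulder on the plate, on its axis.
- bottle: Bystander: dark sample bottle with paper label and white cap, 66 mm in diameter, 140 mm tall, loose on the bench. Origin under its middle.
- beaker: Bystander: clear plastic beaker, 70 mm across the rim, 85 mm tall, loose on the bench. Origin under its middle.

How it is judged (in metres and radians):
On the way, in this order (a step that is already met when the one before it is completed fails the run):
1. the probe is held and lifted until its tip is above the clamp's collar (z of probe_tip in the frame of collar above 0.001 m and contact force between the fingers and probe above 1 N), for 0.1 s.
2. the tip has come out below the collar and is still above the port (z of probe_tip in the frame of collar below -0.016 m and z of probe_tip in the frame of port above -0.004 m and horizontal distance between probe_tip and collar below 0.012 m), for 0.05 s.
3. the tip has come through the port into the vessel (z of probe_tip in the frame of port below -0.02 m and horizontal distance between probe_tip and port below 0.012 m), for 0.1 s.
At the end, for the whole second after the job is handed in: The fingers still hold the probe (over 2 N), upright within 0.1 rad and still, its stem through collar and port, its tip 7 to 25 mm above the vessel's inside floor; clamp within 4 mm of its setting, other rack pieces within 15 mm, bottle and beaker within 20 mm of where they were (z of probe_tip in the frame of vessel_floor between 0.007 and 0.025 m and horizontal distance between probe_tip and port below 0.012 m and horizontal distance between probe and collar below 0.01 m and angle between probe's own z axis and vertical below 0.1 rad and contact force between the fingers and probe above 2 N and linear speed of probe below 0.02 m/s and distance of collar from where it was at the start of the episode below 0.004 m and distance of each of dial, retriever from where it was at the start of the episode below 0.015 m and distance of each of bottle, beaker from where it was at the start of the episode below 0.02 m); the arm keeps its last pose, push and grip.
It fails at once if the probe is forced against the collar, the lid or the vessel (over 30 N) (contact force between probe and stand above 30 N).
It fails at once if the probe is dropped: it lies over (angle between probe's own z axis and vertical above 0.8 rad).
It fails at once if a bystander is knocked away (distance of any of dial, retriever from where it was at the start of the episode above 0.03 m or distance of any of bottle, beaker from where it was at the start of the episode above 0.04 m).
It also fails if it takes over 51 s, if anything falls off the work surface, if the arm or the gripper's body presses on something with over 40 N, if the wrist force passes 120 N, or if a joint passes its speed limit or range.

## Working session

There is one attempt and no reset: what is moved stays moved. The work goes in short steps, each a Python script; the robot and the scene stay as the last script left them, time stands still between calls to the robot, and variables do not carry over. Pictures are saved under pics/ and viewed, at most 10 in all, crops included, and the job is handed in when it is done.

```bash
ls; mkdir -p pics; python3 - <<'E'
from plant import bot
import cv2
for n in("side","top"):
    cv2.imwrite(f"pics/{n}0.png",bot.camera(n)[:,:,::-1]); c=bot.get_calibration(n); print(n,c)
s=bot.read_state(); print(s)
E
```

```text
pics
side {'fx': 469.9238361857641, 'fy': 469.9238361857641, 'cx': 285.18369889649557, 'cy': 217.02842767670822, 'distortion': array([-0.11392909,  0.        ,  0.        ,  0.        ,  0.        ]), 'view': array([[ 7.96674384e-01, -6.04404735e-01,  2.20030772e-03,
        -4.69044070e+02],
       [ 3.67128446e-01,  4.86802652e-01,  7.92615848e-01,
        -3.00581001e+02],
       [-4.80131887e-01, -6.30648947e-01,  6.09717374e-01,
        -6.80082256e+02],
       [ 0.00000000e+00,  0.00000000e+00,  0.00000000e+00,
         1.00000000e+00]])}
top {'fx': 517.1763432636369, 'fy': 517.1763432636369, 'cx': 286.1922346210768, 'cy': 198.40907029522825, 'distortion': array([-0.04133804,  0.        ,  0.        ,  0.        ,  0.        ]), 'view': array([[-7.59991243e-03, -9.99969416e-01, -1.84598682e-03,
         1.07021144e+00],
       [ 9.91903438e-01, -7.77260742e-03,  1.26756288e-01,
        -6.00571083e+02],
       [-1.26766760e-01, -8.67703985e-04,  9.91932173e-01,
        -1.17393024e+03],
       [ 0.00000000e+00,  0.00000000e+00,  0.00000000e+00,
         1.00000000e+00]])}
{'t': 0.1, 'joint_pos': array([-9.74951200e-01,  3.59297055e-01,  1.11749052e-02, -3.05066260e-04,
       -1.22409319e+00, -2.88112349e-01]), 'qvel': array([ 0.00073477, -0.00198819,  0.00225996,  0.00214206, -0.00071597,
       -0.00010348]), 'tau': array([-2.02739117e-03, -5.84160054e+01,  2.93750542e+01,  7.01547012e+00,
        1.01073092e-02, -7.78830713e-05]), 'tcp_pos': array([ 204.31284726, -642.89135925,  225.73940563]), 'eef_rot': array([-1.53208620e-01,  9.88193602e-01,  7.02674531e-04, -1.73838550e-04]), 'contact_force': array([-0.66126346, -0.08712357, -0.24066596]), 'moment': array([-0.02475465, -0.0379491 , -0.00286437]), 'finger_force': 0.0, 'width': 87.53317836786273}
```

View pics/side0.png

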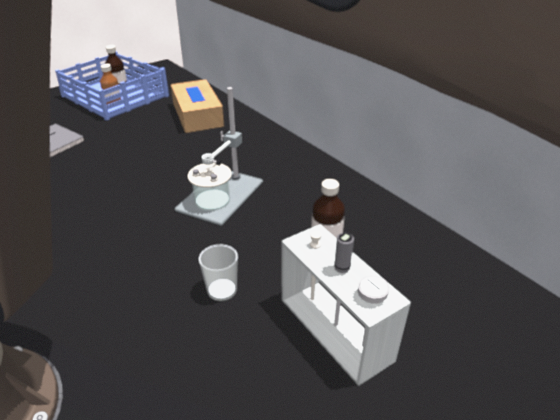

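View pics/top0.png

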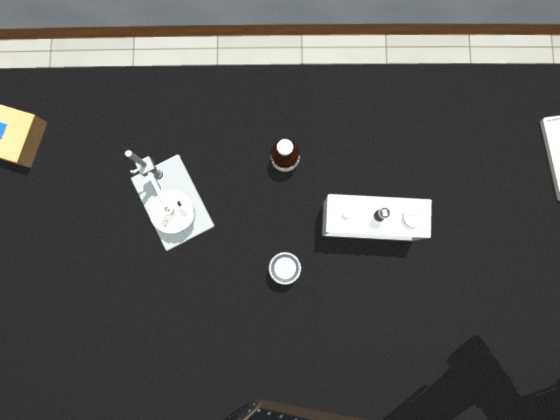

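The probe is in the middle rack hole (side ~(344,252), top ~(383,214)). The stand collar is at about side (209,159), top (170,210). The bottle is behind the rack and the beaker lies between rack and stand. I'll enlarge the crops.

```bash
python3 - <<'E'
import cv2,numpy as np
s=cv2.imread("pics/side0.png");t=cv2.imread("pics/top0.png")
def crop(im,x,y,w,h,f):
    c=cv2.resize(im[y:y+h,x:x+w],None,fx=f,fy=f,interpolation=cv2.INTER_CUBIC)
    for i in range(0,w,10):
        cv2.line(c,(i*f,0),(i*f,8 if i%50 else 16),(0,255,255),1)
        if i%20==0: cv2.putText(c,str(x+i),(i*f,20),0,.35,(0,255,0))
    for j in range(0,h,10):
        cv2.line(c,(0,j*f),(8,j*f),(0,255,255),1)
        if j%20==0:cv2.putText(c,str(y+j),(8,j*f+4),0,.35,(0,255,0))
    return c
A=np.hstack([crop(s,170,130,80,60,5),crop(t,135,180,80,60,5)])
B=np.hstack([crop(s,310,225,80,60,5),crop(t,345,185,80,60,5)])
cv2.imwrite("pics/m.png",np.vstack([A,B]))
E
```

```text
(no output)
```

View pics/m.png

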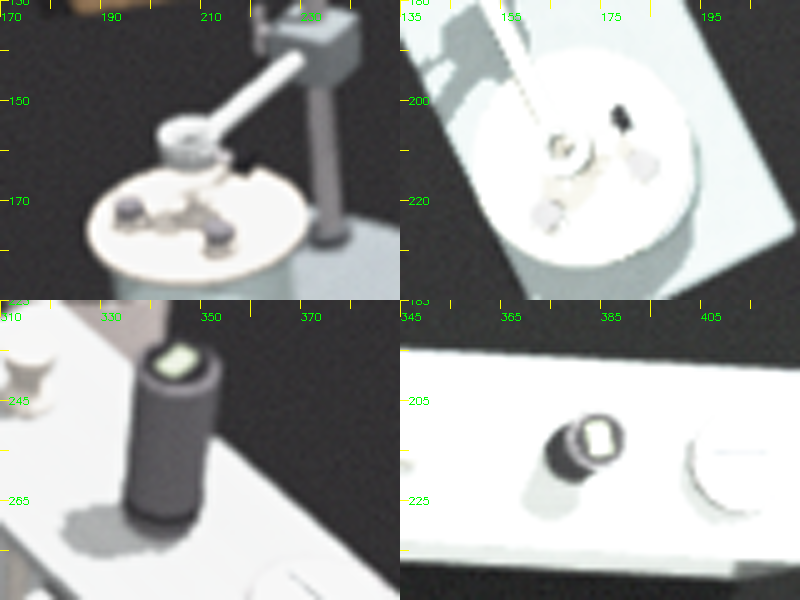

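Crop readings: probe top centre at side (345.4,237.8), top (384.4,212.6). Collar mouth at side (207.4,156.8), top (168.3,209.3). Lid upper centre at side (209.4,174). Rack back edge slopes about 0.055 in the top image.

```bash
cat >h.py <<'E'
import numpy as np,cv2
from scipy.optimize import least_squares
from plant import bot
C={n:bot.get_calibration(n) for n in("side","top")}
def proj(n,P):
    c=C[n];V=c["view"];p=V[:3,:3]@np.asarray(P,float)+V[:3,3];p=np.array([[p[0],-p[1],-p[2]]])
    K=np.array([[c["fx"],0,c["cx"]],[0,c["fy"],c["cy"]],[0,0,1.]])
    return cv2.projectPoints(p,np.zeros(3),np.zeros(3),K,c["distortion"])[0].ravel()
def tri(a,b):
    r=least_squares(lambda P:np.r_[proj("side",P)-a,proj("top",P)-b],[550,0,150]);return r.x,r.fun
def onz(n,uv,z):
    r=least_squares(lambda q:proj(n,[q[0],q[1],z])-uv,[550,0]);return r.x
E
python3 - <<'E'
from h import *
np.set_printoptions(precision=2,suppress=True)
print("probe top",*tri((345.4,237.8),(384.4,212.6)), onz("side",(345.4,237.8),210),onz("top",(384.4,212.6),210))
print("collar",*tri((207.4,156.8),(168.3,209.3)))
for z in(130,140,146):print(z,onz("side",(207.4,156.8),z),onz("top",(168.3,209.3),z))
print("lid",onz("side",(209.4,174),85),onz("top",(171.8,211),85))
print("edge",onz("top",(344.6,194.2),145),onz("top",(424.6,198.6),145))
print("ret/dial",onz("top",(348,214),170),onz("top",(412.5,217.5),167))
print("upright top",onz("side",(231.5,88.5),250))
print("beaker",onz("top",(285,267),85),"bottle",onz("top",(285,148),140))
E
```

```text
probe top [ 547.93 -199.99  209.81] [ 0.22 -0.03 -0.18  0.24] [ 547.45 -200.  ] [ 548.39 -200.32]
collar [565.96 252.27 129.96] [ 0.58 -0.06 -0.26  0.51]
130 [564.79 252.78] [567.07 251.73]
140 [557.01 237.15] [565.98 249.42]
146 [552.35 227.77] [565.33 248.03]
lid [565.12 252.86] [568.03 254.12]
edge [ 595.01 -128.63] [ 584.18 -299.96]
ret/dial [ 550.03 -131.97] [ 541.87 -267.  ]
upright top [663.4  296.61]
beaker [441.33   0.2 ] bottle [698.02  -1.9 ]
```

Heights agree: probe top measures 209.8 (must be 210), and the collar mouth is at 130 with the lid axis in line. Probe is at (548,-200) and collar at (566,252.5). Next I check IK and grasp.

```bash
cat >>h.py <<'E'
def Q(deg):
    f=np.deg2rad(deg+90)/2;return [np.cos(f),np.sin(f),0,0]
def st():
    s=bot.read_state();print(round(s["t"],2),"tcp",s["tcp_pos"].round(1),"F",s["contact_force"].round(1),"w",round(s["width"],1),"ff",round(s["finger_force"],1),"q",s["joint_pos"].round(2));return s
E
python3 - <<'E'
from h import *
for p,ys in(([548,-200,260],(-3.6,176.4)),([566,252.5,340],(114,-66)),([566,252.5,187],(114,-66))):
    for y in ys:
        q=bot.solve_ik(p,Q(y));print(p,y,None if q is None else np.round(q,2))
bot.move_ptp([548,-200,262],Q(176.4));st()
for n in("side","top"): cv2.imwrite(f"pics/{n}1.png",bot.camera(n)[:,:,::-1])
a=cv2.imread("pics/side1.png")[150:400,240:500];b=cv2.imread("pics/top1.png")[130:330,260:500]
cv2.imwrite("pics/m1.png",np.hstack([cv2.resize(a,(400,400)),cv2.resize(b,(400,400))]))
E
```

```text
[548, -200, 260] -3.6 None
[548, -200, 260] 176.4 [-0.01  0.19 -0.14  0.   -1.24 -0.05]
[566, 252.5, 340] 114 [ 0.73  0.22  0.07  0.   -1.42 -1.89]
[566, 252.5, 340] -66 [ 0.73  0.22  0.07  0.   -1.42  1.26]
[566, 252.5, 187] 114 [ 0.73  0.3  -0.17  0.   -1.1  -1.89]
[566, 252.5, 187] -66 [ 0.73  0.3  -0.17  0.   -1.1   1.26]
2.12 tcp [ 547.7 -200.7  261.9] F [ 0.3 -0.1 -1.4] w 87.6 ff 0.0 q [-0.02  0.19 -0.14  0.   -1.24 -0.05]
```

View pics/m1.png

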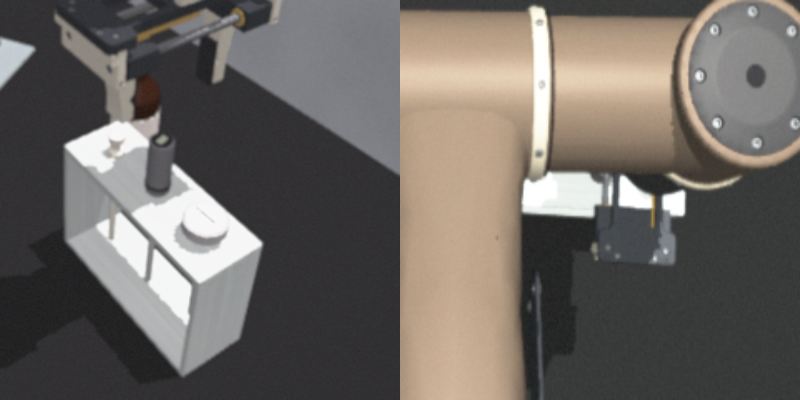

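The fingers straddle the handle across the rack's short side, with the probe directly below and the neighbours clear. Descend, grip, lift.

```bash
python3 - <<'E'
from h import *
bot.line_to([548,-200,168],80);st()
bot.move_gripper(20,30);st()
bot.line_to([548,-200,180],40);st()
bot.line_to([548,-200,325],120);st()
bot.move_ptp([566,252.5,335],Q(-66));bot.pause(.3);st()
for n in("side","top"): cv2.imwrite(f"pics/{n}2.png",bot.camera(n)[:,:,::-1])
a=cv2.imread("pics/side2.png")[80:220,150:290];b=cv2.imread("pics/top2.png")[130:270,100:240]
cv2.imwrite("pics/m2.png",np.hstack([cv2.resize(x,(400,400),interpolation=2) for x in(a,b)]))
E
```

```text
3.55 tcp [ 548.4 -200.1  168.6] F [-1.   0.2 -0.5] w 87.5 ff 0.0 q [-0.01  0.25 -0.28  0.   -1.04 -0.05]
4.55 tcp [ 548.1 -200.   168.1] F [ 0.1 -0.8  0.4] w 25.6 ff 30.0 q [-0.01  0.25 -0.28  0.   -1.04 -0.05]
5.0 tcp [ 548.  -200.   180.3] F [1.6 0.2 0.1] w 25.5 ff 30.0 q [-0.01  0.24 -0.26 -0.   -1.07 -0.05]
6.36 tcp [ 547.6 -199.9  324.1] F [-0.   0.5 -0.6] w 25.6 ff 30.0 q [-0.01  0.16 -0.04 -0.   -1.38 -0.05]
8.32 tcp [566.2 251.9 335.1] F [-0.2  0.1 -0.4] w 25.8 ff 30.0 q [ 0.73  0.22  0.06  0.   -1.41  1.26]
```

View pics/m2.png

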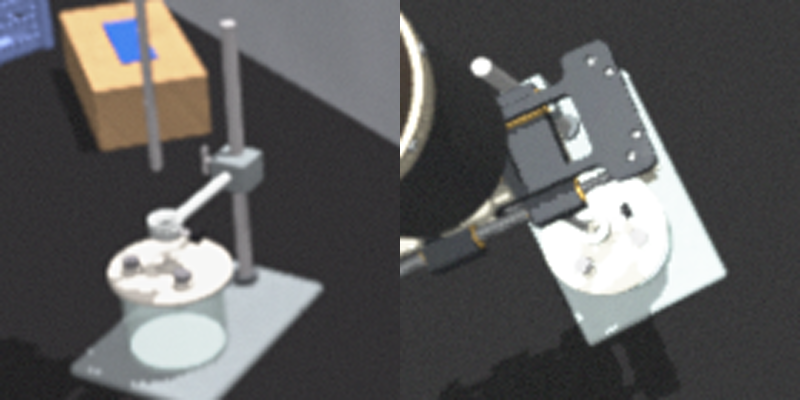

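Side crop shows the stem hanging near vertical above the collar, with the tip at about (204.6,138.8) in the full image. I'll lower it to just above the mouth and look closer.

```bash
python3 - <<'E'
from h import *
print("exp tip before",proj("side",[566.2,251.9,177]))
bot.line_to([566,252.5,297],60);bot.pause(.3);s=st();p=s["tcp_pos"]
for z in(139,200,240):print(z,proj("side",[p[0],p[1],z]))
im=bot.camera("side")[:,:,::-1];cv2.imwrite("pics/side3.png",im)
c=cv2.resize(im[75:175,160:260],(600,600),interpolation=2);cv2.imwrite("pics/m3.png",c)
g=im.mean(2)
E
```

```text
exp tip before [206.12766699 137.79616052]
9.5 tcp [566.1 252.6 297.3] F [ 0.7 -1.3 -1.2] w 25.5 ff 30.0 q [ 0.73  0.23 -0.    0.   -1.33  1.26]
139 [207.57968346 153.10467652]
200 [204.90736633 128.05551258]
240 [203.08387826 110.6918974 ]
```

View pics/m3.png

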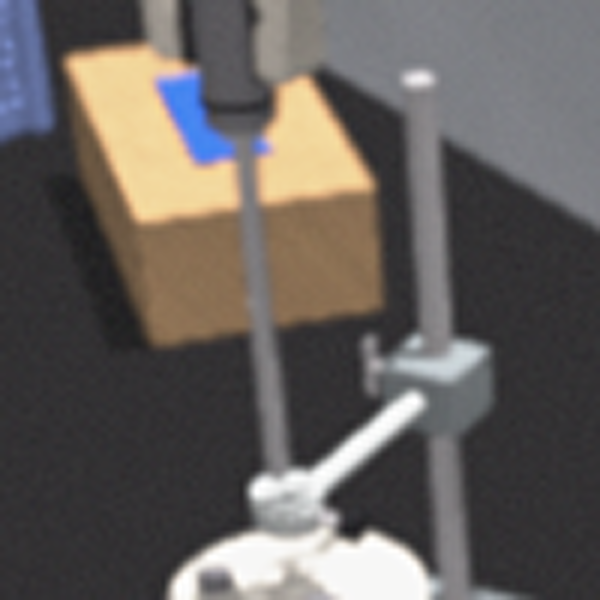

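Stem at image (206.6,156.8 extrapolated) sits about 1 px (≈2 mm) left of the collar mouth centre (≈207.8). Expected correction is about (+2,-1.5) mm. Then descend in force-monitored steps, trimming sideways along the contact force.

```bash
cat >>h.py <<'E'
def F():
    f=[]
    for _ in range(4): f.append(bot.read_state()["contact_force"]);bot.pause(.02)
    return np.mean(f,0)
def descend(xy,z0,z1,f0,step=3,v=25,lim=6):
    z=z0
    while z>z1:
        z=max(z-step,z1);bot.line_to([*xy,z],v);f=F()-f0
        m=bot.read_state()["moment"]
        print(round(z,1),xy.round(1),f.round(1),m.round(2))
        if np.linalg.norm(f)>lim: print("STOP");break
    return z
E
python3 - <<'E'
from h import *
xy=np.array([568,251.]);bot.line_to([*xy,297],30);bot.pause(.3);f0=F();print(f0,bot.read_state()["moment"])
z=descend(xy,297,267,f0);st()
im=bot.camera("side")[:,:,::-1];cv2.imwrite("pics/side4.png",im)
cv2.imwrite("pics/m4.png",cv2.resize(im[95:195,160:260],(600,600),interpolation=2))
E
```

```text
[ 0.18883196 -0.36079742 -0.65447892] [-0.1208478   0.17004941 -0.0826608 ]
294 [568. 251.] [-0.2  0.2 -0.5] [-0.1   0.13  0.02]
291 [568. 251.] [-0.4  0.4  0. ] [-0.1   0.07 -0.06]
288 [568. 251.] [-0.1  0.3  1.7] [-0.06 -0.11  0.01]
285 [568. 251.] [-1.9  0.5 12.5] [-0.19  1.05 -0.03]
STOP
11.5 tcp [569.  251.2 287.6] F [-2.2 -0.6 11.8] w 25.4 ff 30.0 q [ 0.73  0.24 -0.02  0.   -1.31  1.26]
```

View pics/m4.png

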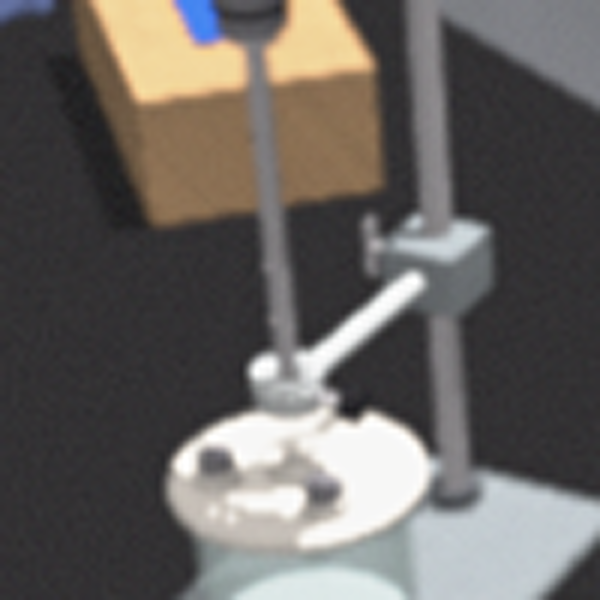

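Contact came with the tip at z≈130, i.e. right at the mouth, so it sits off-centre on the rim or cone. Side-to-side in the image it is centred (289 vs 287), so the error is along the view direction. The force points to -x,+y and the tip looks nearer to the camera than the mouth centre. I'll lift and probe a few offsets gently.

```bash
python3 - <<'E'
from h import *
bot.line_to([568,251,291],40)
for c in((566.5,254.),(569,255),(565.5,251.5),(570.5,253)):
    xy=np.array(c);bot.line_to([*xy,291],40);bot.pause(.15);f0=F();print("cand",c)
    z=descend(xy,291,279,f0,step=2,v=25,lim=5)
    if z<=279: break
    bot.line_to([*xy,291],40)
st()
E
```

```text
cand (566.5, 254.0)
289 [566.5 254. ] [ 0.6 -0.2 -0. ] [-0.12  0.09  0.01]
287 [566.5 254. ] [-0.2 -0.3  4. ] [-0.15  0.28 -0.01]
285 [566.5 254. ] [-1.8 -0.6 11.4] [-0.26  0.9  -0.03]
STOP
cand (569, 255)
289 [569 255] [-0.1 -0.5  0.6] [-0.13  0.15 -0.01]
287 [569 255] [ 0.3 -0.2 -0.3] [ 0.08 -0.02 -0.01]
285 [569 255] [ 0.5  0.6 -1. ] [ 0.48 -0.38  0.02]
283 [569 255] [0.6 0.9 1.2] [ 0.66 -0.41  0.07]
281 [569 255] [ 1.4  2.  -0.6] [ 1.15 -0.61 -0.  ]
279 [569 255] [ 2.   2.2 -2.1] [ 1.42 -0.67 -0.04]
15.93 tcp [568.9 255.2 278.7] F [ 1.3  3.  -1.2] w 25.4 ff 30.0 q [ 0.73  0.25 -0.03 -0.   -1.3   1.26]
```

In the collar now; residual side force (+2,+2.2) says the axis is further +x,+y. I trim with the force while descending to just above the port.

```bash
cat >>h.py <<'E'
def comply(xy,z,z1,f0,step=3,v=30,lim=8,g=.35):
    xy=np.array(xy,float)
    while z>z1:
        z=max(z-step,z1);bot.line_to([*xy,z],v);f=F()-f0
        print(round(z,1),xy.round(1),f.round(1),(bot.read_state()["moment"]).round(2))
        if f[2]>lim or np.hypot(*f[:2])>10: print("STOP");break
        xy=xy+np.clip(g*f[:2],-1,1)*(np.hypot(*f[:2])>.7)
    return xy,z
E
python3 - <<'E'
from h import *
f0=np.array([0,-.2,-.6]);xy=np.array([569,255.])
for _ in range(4):
    f=F()-f0;print(xy.round(2),f.round(1));xy=xy+.35*f[:2];bot.line_to([*xy,279],20)
xy,z=comply(xy,279,256,f0);st()
E
```

```text
[569. 255.] [ 1.2  3.3 -1.4]
[569.41 256.14] [ 0.6  1.9 -0.8]
[569.63 256.81] [ 0.8  1.  -0.7]
[569.92 257.18] [-0.1  0.1 -0.2]
276 [569.9 257.2] [ 0.1  0.1 -0.9] [-0.13  0.02  0.01]
273 [569.9 257.2] [ 0.2  0.2 -0.2] [-0.14  0.12  0.01]
270 [569.9 257.2] [-0.   0.8  0.7] [-0.15  0.08 -0.02]
267 [569.9 257.5] [-0.   0.3 -0.2] [-0.13  0.12  0.04]
264 [569.9 257.5] [-0.1  0.1 -0. ] [-0.12  0.14  0.01]
261 [569.9 257.5] [0.2 0.5 0.3] [-0.12  0.15  0.02]
258 [569.9 257.5] [ 0.2 -0.1 -0.4] [-0.17  0.08  0.02]
256 [569.9 257.5] [-0.4 -0.1  0.2] [-0.12  0.13 -0.  ]
19.73 tcp [569.9 257.5 256. ] F [ 1.2 -0.8 -0.4] w 25.3 ff 30.0 q [ 0.74  0.26 -0.06  0.   -1.25  1.25]
```

```bash
python3 - <<'E'
from h import *
f0=np.array([0,-.2,-.6])
bot.line_to([570.2,257.9,256],20)
xy,z=comply([570.2,257.9],256,230,f0,step=3)
if z<=230: xy,z=comply(xy,z,187,f0,step=6,v=40)
bot.pause(.3);st()
im=bot.camera("side")[:,:,::-1];cv2.imwrite("pics/side5.png",im)
cv2.imwrite("pics/m5.png",cv2.resize(im[70:220,140:290],(600,600),interpolation=2))
E
```

```text
253 [570.2 257.9] [-0.4  0.2 -0.3] [-0.12  0.08  0.03]
250 [570.2 257.9] [ 0.4  0.4 -0. ] [-0.14  0.14 -0.  ]
247 [570.2 257.9] [-0.   0.4  0.5] [-0.13  0.16  0.02]
244 [570.2 257.9] [-0.1  0.3  0.2] [-0.13  0.11 -0.  ]
241 [570.2 257.9] [0.3 0.1 0.3] [-0.09  0.09  0.02]
238 [570.2 257.9] [ 0.2 -0.1  0.3] [-0.09  0.17  0.  ]
235 [570.2 257.9] [-0.1  0.3  0.3] [-0.11  0.16  0.03]
232 [570.2 257.9] [0.2 0.6 0.1] [-0.11  0.11 -0.05]
230 [570.2 257.9] [0.1 0.1 0.3] [-0.11  0.11 -0.  ]
224 [570.2 257.9] [-0.1 -0.2  0.1] [-0.15  0.1   0.01]
218 [570.2 257.9] [-0.1  0.4 -0.1] [-0.16  0.12  0.06]
212 [570.2 257.9] [-0.3  0.3  0.8] [-0.13  0.14 -0.05]
206 [570.2 257.9] [-0.   0.2  0. ] [-0.1   0.11  0.01]
200 [570.2 257.9] [-0.1  0.2 -0.2] [-0.11  0.12 -0.02]
194 [570.2 257.9] [-0.2  0.3  0.1] [-0.1   0.11  0.01]
188 [570.2 257.9] [ 0.1  0.1 -0.1] [-0.09  0.13 -0.02]
187 [570.2 257.9] [0.1 0.1 0.5] [-0.11  0.07 -0.03]
26.02 tcp [570.2 257.9 187. ] F [-0.4  0.  -0.5] w 25.4 ff 30.0 q [ 0.74  0.31 -0.16 -0.   -1.11  1.25]
```

View pics/m5.png

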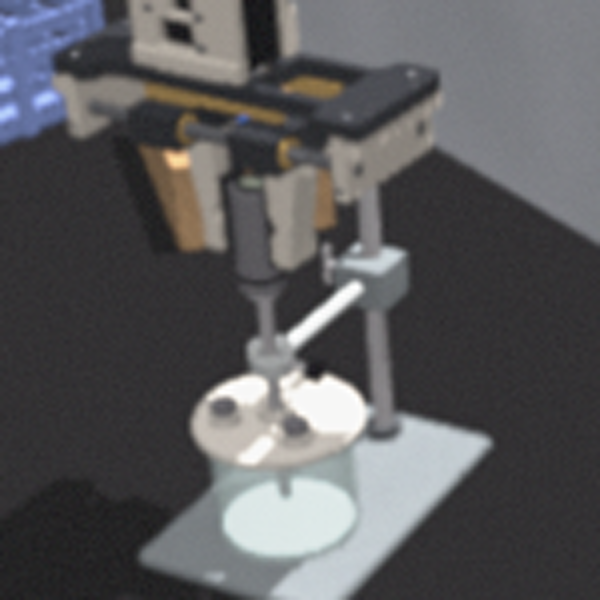

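The stem passes through collar and lid port, its tip visible in the vessel at about (211.4,193), clear of the floor with no contact force. I'll check the tip height against the projection, then hand in.

```bash
python3 - <<'E'
from h import *
for z in(14,22,29,36):print(z,proj("side",[570.2,257.9,z]))
print(proj("side",[570.2,257.9,164]),proj("side",[570.2,257.9,229]))
E
```

```text
14 [213.02505841 197.82903679]
22 [212.71947097 195.05248568]
29 [212.45039078 192.60333015]
36 [212.17972448 190.13564347]
[206.94314837 141.5465502 ] [204.07003443 114.14876177]
```

```bash
python3 -c "
from plant import bot
print(bot.close_job())"
```

```text
the job is handed in; nothing more can be done
None
```

I handed the job in with the gripper holding the probe upright through the collar and lid port, its tip about 15 mm above the vessel floor and no contact force showing; no verdict came back, and I did not re-measure the clamp, bottle, beaker or other rack pieces.

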